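Pack the crochet hooks into the snap-cover case

ROBOT

A 7-joint arm with a two-finger parallel gripper is mounted at the origin on the work surface. World frame = base frame: x ahead of the robot, y to its left, z up, the work surface at z = 0. Lengths are in m, angles in rad, forces in N, time in s.
With the tool pointing down it reaches from about 0.35 to 0.9 m from the base axis. Payload 19.9 kg.
Tool frame: the origin (TCP) lies on the centre line of the jaws, within the pads' length; the fingertips stand 17 mm ahead of it and the grasp point (between the pads) lies 2 mm behind it; z points along the fingers, y is the line along which they close (so a half turn about z gives the same grasp; the last joint's range is limited). The gripper opens to 85 mm and grips with 20 to 120 N. Pads are 22 mm wide; open, the fingers measure 114 mm over their backs; the gripper's body (76 mm by 85 mm) begins 54 mm behind the grasp point. The pads swing forward as they close: fully open they stand 13 mm farther back than shut.
Start: joints at [-1.181, 0.417, -0.01, 1.614, 0.005, 1.111, -0.053], TCP at [0.262, 0.568, 0.248] pointing down, gripper open.
Joint ranges: [-2.81, 2.81], [-0.39, 2.02], [-1.27, 1.25], [0.06, 2.57], [-1.19, 4.33], [0.19, 2], [-2.82, 2.82]. Speed limits (rad/s): [1.89, 1.89, 2.39, 2.39, 3.01, 3.01, 3.01].

INTERFACE

Orientations are given as a rotation vector (axis times angle).
In Python, from cell import * gives the robot as it stands.
- The arm moves only by the tool play_rows, never from a script. Its argument "deltas" is a list of rows, each a list of 6 numbers: the shift along the tool's x, y, z in cm, then the turn, a rotation vector about the tool's x, y, z in degrees. A call has 1 to 12 rows; each row is the pose to reach, as a shift and turn from the pose commanded when the call began, along the tool's axes at that moment; what a row does not reach only later rows make up. A row lasts 1/8 s, in which the tool goes at most 62.5 mm and 10.7 degrees, less where a joint would pass 70% of its speed; a pose out of reach is approached as far as the arm can. A call with a gripper value outside its range is refused whole. "jaw" is the finger opening in cm, from 0 to 8.54, set as the call begins (left out, the last holds). The fingers move at their own pace and stop on an object; the grip force is fixed at half the most. Time passes only in rows, so rows that repeat a pose let the fingers close. It gives the time, the measured TCP pose, the force, the opening and the grip force at its end, in the units of the state.
- sense(): the state, without advancing time (a new reading comes with each control period).
- capture(name): name is "scene" or "top"; returns a dict with "frame" (480x640x3 uint8, blue, green, red), "z_map" (480x640 float32, m along the optical axis (not along the pixel's ray), 0 where there is no reading), "fx", "fy", "cx", "cy" (pixels), "distortion" ([k1, k2, p1, p2, k3] as OpenCV has them; the pictures are not rectified), "xyz" and "orientation" of the camera in the world. Camera axes: x right, y up, looking along -z (the intrinsics and any distortion apply to the point x, -y, -z); pixel columns grow to the right and rows downward; lengths in m; the calibration is good to about 2 mm. A picture is of the moment at which its call begins.
- hand_in(): hands the job in; it is judged then, once.
The state is a dict: "time_s": time; "joints": joint angles; "joint_vel": joint speeds; "tau": joint torques, N m; "eef_pos": TCP position; "orientation": TCP orientation; "force": force on the tool from outside, world axes, zero at the start; "ft_torque": the same for the moment, N m; "opening": opening from 0.0 (shut) to 1.0 (fully open); "grasp_force": force on a finger pad.
Only numpy, scipy, OpenCV 4.12 (cv2) and the standard library are available. Lean on these libraries where they do the work, as an engineer would, in place of code of your own. Each camera call takes 0.05 s, during which the arm holds its last target. There are 200 camera calls.

TASK

Pack every crochet hook that is in the wooden chest into the black project case: squeeze the two side tabs of the case's grey cover together to free it, lift it off and set it aside, raise the chest lid, and lay all the hooks flat in the case. Then snap the cover fully home on the case again and leave the chest shut, without disturbing the candle jar, the book or the bowl.

Things in the scene. Friction and masses are not known exactly. Their poses are not given: they have to be found in the camera images.
- case: black plastic project case that stands fast: open tray 202 (x) x 162 (y) x 52 mm high, inside 190 x 150 mm, walls 6 mm, floor 4 mm above the table. Origin at the centre of its underside on the table, z up, x along its long side. Hooks go in lengthwise, either way round. A window in the middle of each long wall, under a 7 mm rim strip, takes a catch of the cover.
- cover: grey snap-fit cover of the case, 160 g: plate 204 (x) x 164 (y) x 4 mm, on top a ridge 100 (x) x 30 x 22 mm with a black tab on each long side. Origin at the centre of the plate's underside, z up; when home it is 52 mm above the case's origin, axes as the case's (or half a turn on). Bevelled end skirts reach 20 mm below it: it stands level on them on the table.
- cover_grip (a point): point on the cover's axis 26 mm above its origin, between the two tabs: a grasp here from above, fingers closing along the cover's y, presses both tabs in and can then carry the cover. It lifts straight off only while both are pressed. To refit: lower it in straight (2 mm play all round) with the tabs pressed and let go, or press it down with some 20 N until it clicks.
- tab_a (a joint): tab on the cover's +y side, m: 0 = sprung out, its catch under the case's rim; 0.008 = fully pressed; from 0.006 on its catch is clear. Black upright plate 44 (x) x 6 mm, 5 to 30 mm above the cover's origin, outer face 31 mm from the cover's middle when out, 23 mm when pressed. Spring 1.3 N at the start, 3.3 N at the stop.
- tab_b (a joint): the same tab on the cover's -y side. Over their outer faces the two tabs measure 62 mm when out and 46 mm when both are fully pressed.
- chest: fixed wooden chest on low feet, 206 (x) x 306 (y) x 68 mm high without its lid; inside 190 x 290 mm, walls 8 mm, its floor 20 mm above the table. Origin at the centre of its underside on the table, z up; its front is the -x side, the lid hinge runs along the top of its +x side.
- chest_lid (a joint): angle of the chest lid, rad: 0 = shut, 1.9 = leaning fully back. Wooden, 8 mm thick, 314 mm wide, 0.32 kg. Below about 1.55 it falls shut by its own weight, above that it leans back and stays open.
- lid_hinge (a point): middle of the chest lid's hinge line, at the top of the chest's +x wall, 68 mm above the table; fixed.
- lid_tab (a point): middle of the free edge of the lid's brass pull tab, 242 mm from the hinge. The tab is 60 mm wide (along the chest's y), 5 mm thick, stands out 32 mm from the lid's front edge and 36 mm clear of the chest's front wall, 72 mm above the table when shut, with nothing below: a finger goes under it to raise the lid.
- hook1: crochet hook (None when absent), 35 g: wooden handle 95 x 14 x 13 mm with flat sides, then a round aluminium shaft 5 mm thick sticking out 60 mm. Origin at the handle's centre; x along it towards the hook end (handle x = -47 to 47 mm, shaft to 107 mm), y across its 14 mm width. Starts flat on the chest floor along the chest's x, near its middle, some 44 mm from its neighbours.
- hook2: crochet hook (None when absent), 35 g: wooden handle 95 x 14 x 13 mm with flat sides, then a round aluminium shaft 6.5 mm thick sticking out 60 mm. Origin at the handle's centre; x along it towards the hook end (handle x = -47 to 47 mm, shaft to 107 mm), y across its 14 mm width. Starts flat on the chest floor along the chest's x, near its middle, some 44 mm from its neighbours.
- hook3: crochet hook (None when absent), 35 g: wooden handle 95 x 14 x 13 mm with flat sides, then a round aluminium shaft 8 mm thick sticking out 60 mm. Origin at the handle's centre; x along it towards the hook end (handle x = -47 to 47 mm, shaft to 107 mm), y across its 14 mm width. Starts flat on the chest floor along the chest's x, near its middle, some 44 mm from its neighbours.
- hook4: crochet hook (None when absent), 35 g: wooden handle 95 x 14 x 13 mm with flat sides, then a round aluminium shaft 9.5 mm thick sticking out 60 mm. Origin at the handle's centre; x along it towards the hook end (handle x = -47 to 47 mm, shaft to 107 mm), y across its 14 mm width. Starts flat on the chest floor along the chest's x, near its middle, some 44 mm from its neighbours.
- candle_jar: bystander: amber glass candle jar with a wooden lid, 76 mm across, 88 mm high, 350 g; origin at the centre of its underside.
- book: bystander: blue cloth-bound book lying flat, 140 (x) x 200 (y) x 26 mm, 450 g; origin at the centre of its underside.
- bowl: bystander: pale turned wooden bowl, 100 mm across, 40 mm high, 180 g; origin at the centre of its underside.

How it is judged:
On the way, in this order (a step that is already met when the one before it is completed fails the run):
1. the cover has been freed by pressing both tabs and lifted clear of the case (value of joint each of tab_a, tab_b above 0.005 m and z of cover in the frame of case above 0.08 m), for 0.1 s.
2. every hook lies flat inside the case and is at rest (x of hook1 in the frame of case between -0.065 and 0.065 m and y of hook1 in the frame of case between -0.072 and 0.072 m and z of hook1 in the frame of case between 0.006 and 0.032 m and angle between hook1's own x axis and vertical between 1.27 and 1.87 rad and linear speed of each of hook1, hook2, hook3, hook4 below 0.03 m/s and x of hook2 in the frame of case between -0.065 and 0.065 m and y of hook2 in the frame of case between -0.072 and 0.072 m and z of hook2 in the frame of case between 0.006 and 0.032 m and angle between hook2's own x axis and vertical between 1.27 and 1.87 rad and x of hook3 in the frame of case between -0.065 and 0.065 m and y of hook3 in the frame of case between -0.072 and 0.072 m and z of hook3 in the frame of case between 0.006 and 0.032 m and angle between hook3's own x axis and vertical between 1.27 and 1.87 rad and x of hook4 in the frame of case between -0.065 and 0.065 m and y of hook4 in the frame of case between -0.072 and 0.072 m and z of hook4 in the frame of case between 0.006 and 0.032 m and angle between hook4's own x axis and vertical between 1.27 and 1.87 rad), for 0.2 s.
At the end, for the whole second after the job is handed in: every hook present lies flat (within 17 degrees) and at rest inside the case; the cover sits level on the case's rim within 5 mm sideways and 2.5 mm in height, with both tabs sprung out (less than 3 mm pressed); the chest lid is shut (below 0.06 rad) (all of step 2 and x of cover in the frame of case between -0.005 and 0.005 m and y of cover in the frame of case between -0.005 and 0.005 m and z of cover in the frame of case between 0.049 and 0.0545 m and angle between cover's own z axis and vertical below 0.03 rad and value of joint each of tab_a, tab_b below 0.003 m and linear speed of cover below 0.02 m/s and value of joint chest_lid below 0.06 rad); the robot touches nothing.
It fails at once if the candle jar is pushed more than 30 mm (distance of candle_jar from where it was at the start of the episode above 0.03 m).
It fails at once if the book is pushed more than 30 mm (distance of book from where it was at the start of the episode above 0.03 m).
It fails at once if the bowl is pushed more than 30 mm (distance of bowl from where it was at the start of the episode above 0.03 m).
Of hook1, hook2, hook3, hook4 only 2 to 4 are there at a start; the rules pass over those that are not, and their reading is None.
At some moment in a run one of cover, hook1, hook2, hook3, hook4 may be knocked a few centimetres aside while the robot is not near it.
Once in a run the grip may slacken for a moment while it holds something.
It also fails if it takes over 210 s, if anything falls off the work surface, if the arm or the gripper's body presses on something with over 40 N, if the wrist force passes 120 N, or if a joint passes its speed limit or range.

## Working session

There is one attempt and no reset: what is moved stays moved. The work goes in short steps, Python scripts to look and compute and a tool call to move; the robot and the scene stay as the last step left them, time stands still between calls to the robot, and variables do not carry over. Pictures are saved under pics/ and viewed, at most 14 in all, crops included, and the job is handed in when it is done.

Besides the shell and the picture viewer there is one more tool, called after "Emit:" by a JSON object that holds its "api" and its "payload", one argument or row to a line. play_rows: Moves the arm, as the interface text tells. Its arguments: {"type":"object","properties":{"deltas":{"type":"array","items":{"type":"array","items":{"type":"number"}}},"jaw":{"type":"number"}},"required":["deltas"]}

```bash
mkdir -p pics; ls; cat > h.py <<'E'
from cell import *
import numpy as np, cv2
from scipy.spatial.transform import Rotation as R
def snap(n,f):
    c=capture(n); cv2.imwrite('pics/'+f+'.png',c['frame'])
    np.save('pics/'+f+'.npy',c,allow_pickle=True); return c
def load(f): return np.load('pics/'+f+'.npy',allow_pickle=True).item()
def camR(c):
    o=np.array(c['orientation'],float)
    return R.from_rotvec(o) if o.size==3 else (R.from_matrix(o) if o.size==9 else R.from_quat(o))
def ray(c,u,v):
    K=np.array([[c['fx'],0,c['cx']],[0,c['fy'],c['cy']],[0,0,1.]])
    p=cv2.undistortPoints(np.array([[[u,v]]],float),K,np.array(c['distortion'],float))[0,0]
    return camR(c).apply([p[0],-p[1],-1.])
def px(c,u,v,z=None):
    d=ray(c,u,v); o=np.array(c['xyz'])
    if z is None: 
        zz=c['z_map'][int(v)-1:int(v)+2,int(u)-1:int(u)+2]; s=np.median(zz)
    else: s=(z-o[2])/d[2]
    return o+s*d
def cloud(c):
    K=np.array([[c['fx'],0,c['cx']],[0,c['fy'],c['cy']],[0,0,1.]])
    v,u=np.mgrid[0:480,0:640]
    p=cv2.undistortPoints(np.stack([u,v],-1).reshape(-1,1,2).astype(float),K,np.array(c['distortion'],float))[:,0]
    z=c['z_map'].reshape(-1,1)
    P=camR(c).apply(np.c_[p[:,0],-p[:,1],-np.ones(len(p))]*z)+np.array(c['xyz'])
    P[z[:,0]==0]=np.nan
    return P.reshape(480,640,3)
def to(target,rv=None):
    """tool-frame delta cm to world target"""
    s=sense(); r=R.from_rotvec(s['orientation'])
    return np.round(r.inv().apply(np.array(target)-np.array(s['eef_pos']))*100,2)
E
python3 - <<'E'
from h import *
for n in('top','scene'):
    c=snap(n,n+'0'); print(n,c['xyz'],c['orientation'],c['fx'],c['distortion'])
s=sense();print(s); print(R.from_rotvec(s['orientation']).as_matrix().round(3))
E
```

```text
pics
top [0.44801687 0.07390003 0.97759928] [ 0.14885094 -0.11888322 -1.59622112] 490.3366987793119 [-0.11723843  0.          0.          0.          0.        ]
scene [1.12494458 0.14864153 0.96803062] [0.41885292 0.46039254 1.66204441] 477.4964319421064 [-0.1283695  0.         0.         0.         0.       ]
{'time_s': 0.1, 'joints': array([-1.18051069,  0.41792636, -0.01032121,  1.61412904,  0.00469961,
        1.11072872, -0.05300585]), 'joint_vel': array([ 0.00169902, -0.00342274,  0.00031187, -0.00096976,  0.00076477,
        0.00070507,  0.00128436]), 'tau': array([ 1.74945588e-03, -8.65825653e+01,  6.80322144e-01, -4.35639203e+01,
        1.91476929e-02,  4.92503648e-03,  9.41702115e-05]), 'eef_pos': array([0.26142563, 0.56735514, 0.24770887]), 'orientation': array([-6.72925557e-01, -3.06850194e+00,  1.81426740e-03]), 'force': array([-0.16962308, -0.02108563, -0.35505804]), 'ft_torque': array([0.06673771, 0.05683435, 0.01991735]), 'grasp_force': 0.0, 'opening': 0.9986418175266099}
[[-0.908  0.418 -0.   ]
 [ 0.418  0.908 -0.001]
 [-0.    -0.001 -1.   ]]
```

View pics/top0.png

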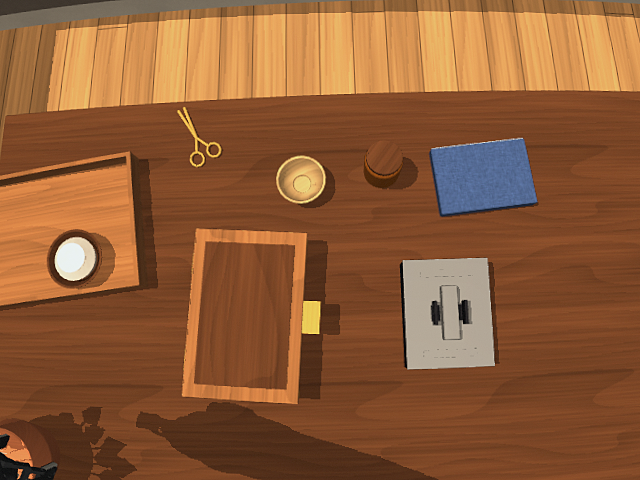

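View pics/scene0.png

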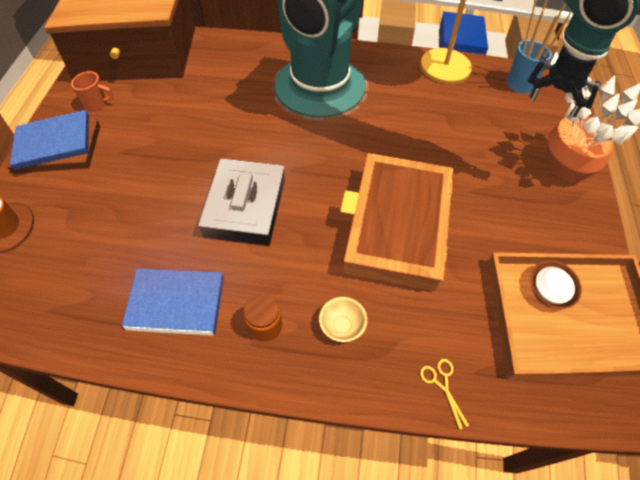

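The top view shows the cover on the case at (449,313), long side along world x. The chest is at (245,315) with its brass tab at (311,317) facing −y. The bowl (301,180), jar (384,162) and book (484,177) lie beyond them in +x.

```bash
python3 - <<'E'
from h import *
c=load('top0'); P=cloud(c)
f=c['frame'].astype(int)
def rect(mask,name):
    q=P[mask][:,:2].astype(np.float32); r=cv2.minAreaRect(q); print(name,len(q),r, np.median(P[mask],0).round(4))
v,u=np.mgrid[0:480,0:640]
z=P[...,2]
rect((u>380)&(u<520)&(v>235)&(v<395)&(abs(z-.056)<.008),'cover plate')
rect((u>420)&(u<480)&(v>270)&(v<350)&(z>.068),'ridge+tabs')
rect((u>435)&(u<465)&(v>270)&(v<350)&(z>.068)&(f.min(-1)>90),'ridge')
rect((u>170)&(u<340)&(v>215)&(v<420)&(z>.05),'chest')
rect((u>170)&(u<308)&(v>215)&(v<420)&(z>.06)&(f[...,1]>0),'chest notab')
rect((u>297)&(u<330)&(v>290)&(v<345)&(f[...,1]>170),'tab')
for n,(a,b) in dict(tabL=(435,313),tabR=(466,312),ridge=(451,313),br=(311,317),lid=(245,315),bowl=(301,181),jar=(384,155),book=(484,177),floor=(370,400),rimtop=(290,400)).items(): print(n,px(c,a,b).round(4))
for a,b,zz in [(402,262,.056),(488,258,.056),(495,366,.056),(407,368,.056)]: print(px(c,a,b,zz).round(4),px(c,a,b).round(4))
E
```

```text
cover plate 8209 ((0.4733359217643738, -0.1195613369345665), (0.1651170253753662, 0.20502842962741852), 89.70114135742188) [ 0.4705 -0.1137  0.0556]
ridge+tabs 1168 ((0.4736120402812958, -0.1187799870967865), (0.0644737109541893, 0.0987970158457756), 87.79808807373047) [ 0.4726 -0.1181  0.0773]
ridge 859 ((0.4738382399082184, -0.11870475113391876), (0.09911665320396423, 0.031315404921770096), 0.2423153668642044) [ 0.4731 -0.119   0.0772]
chest 19982 ((0.48087042570114136, 0.2440154254436493), (0.24740001559257507, 0.3155844807624817), 85.66658782958984) [0.4761 0.2537 0.0768]
chest notab 19589 ((0.48166635632514954, 0.2545188069343567), (0.22633309662342072, 0.3155844807624817), 85.66658782958984) [0.4764 0.2558 0.0768]
tab 548 ((0.47229909896850586, 0.1368948221206665), (0.03144153580069542, 0.0583793967962265), 87.80665588378906) [0.4723 0.1364 0.0739]
tabL [ 0.4722 -0.0901  0.0809]
tabR [ 0.4719 -0.1468  0.0818]
ridge [ 0.4713 -0.1201  0.0776]
br [0.4722 0.136  0.0738]
lid [0.4787 0.2573 0.077 ]
bowl [0.7528 0.1559 0.0057]
jar [ 0.7737 -0.0104  0.0869]
book [ 0.7438 -0.2178  0.0252]
floor [ 0.31    0.0301 -0.0013]
rimtop [0.3244 0.177  0.0757]
[ 0.571  -0.0375  0.056 ] [ 0.5715 -0.0379  0.0523]
[ 0.5733 -0.2027  0.056 ] [ 5.809e-01 -2.195e-01 -2.000e-04]
[ 0.3708 -0.2017  0.056 ] [ 0.3662 -0.218   0.0012]
[ 0.3738 -0.0375  0.056 ] [ 0.3735 -0.0379  0.0533]
```

Emit:
{"api": "play_rows", "payload": {
  "deltas": [
    [-47.9,-53.5,4.8,0,0,-24.7],
    [-47.9,-53.5,4.8,0,0,-24.7],
    [-47.9,-53.5,4.8,0,0,-24.7],
    [-47.9,-53.5,4.8,0,0,-24.7],
    [-47.9,-53.5,4.8,0,0,-24.7],
    [-47.9,-53.5,4.8,0,0,-24.7],
    [-47.9,-53.5,4.8,0,0,-24.7],
    [-47.9,-53.5,4.8,0,0,-24.7],
    [-47.9,-53.5,4.8,0,0,-24.7],
    [-47.9,-53.5,4.8,0,0,-24.7],
    [-47.9,-53.5,4.8,0,0,-24.7],
    [-47.9,-53.5,4.8,0,0,-24.7]
  ],
  "jaw": 8.5
}}

```text
time_s: 1.6
eef_pos: [0.4727, -0.1219, 0.2]
orientation: [-0.006, -3.141, 0.001]
force: [-0.1, 0.7, 0.5]
opening: 0.997
grasp_force: 0.0
```

```bash
cat >> h.py <<'E'
def plan(target,yaw):
    """tool shift cm, turn deg to reach target with tool down, tool y at yaw (deg, world)"""
    s=sense(); r=R.from_rotvec(s['orientation'])
    y=np.deg2rad(yaw); Y=np.array([np.cos(y),np.sin(y),0]); Z=np.array([0,0,-1.]); X=np.cross(Y,Z)
    rt=r.inv()*R.from_matrix(np.c_[X,Y,Z])
    print(to(target), np.rad2deg(rt.as_rotvec()).round(1), 'now',np.array(s['eef_pos']).round(4),'t',s['time_s'],'F',np.round(s['force'],1),'op',round(s['opening'],3),'g',s['grasp_force'],'q',s['joints'].round(2))
E
python3 -c "
from h import *
plan((.473,-.119,.079),90)"
```

```text
[-0.03  0.3  12.1 ] [-0.  -0.  -0.2] now [ 0.4727 -0.1219  0.2   ] t 1.6 F [-0.1  0.7  0.5] op 0.997 g 0.0 q [-0.18  0.24  0.42  2.01 -0.12  0.91  1.88]
```

Emit:
{"api": "play_rows", "payload": {
  "deltas": [
    [0,0,5,0,0,0],
    [0,0,9,0,0,0],
    [0,0,11,0,0,0],
    [0,0,12.1,0,0,0],
    [0,0,12.1,0,0,0]
  ]
}}

```text
time_s: 2.22
eef_pos: [0.4725, -0.1188, 0.0792]
orientation: [-0.001, -3.141, 0.0]
force: [-0.4, 0.3, 0.2]
opening: 0.992
grasp_force: 0.0
```

Emit:
{"api": "play_rows", "payload": {
  "deltas": [
    [0,0,0,0,0,0],
    [0,0,0,0,0,0],
    [0,0,0,0,0,0],
    [0,0,0,0,0,0],
    [0,0,0,0,0,0],
    [0,0,0,0,0,0]
  ],
  "jaw": 3.5
}}

```text
time_s: 2.98
eef_pos: [0.4735, -0.1194, 0.0811]
orientation: [0.002, 3.139, -0.0]
force: [-8.8, -0.8, 32.8]
opening: 0.499
grasp_force: 56.3
```

Emit:
{"api": "play_rows", "payload": {
  "deltas": [
    [0,0,-0.4,0,0,0],
    [0,0,-1.5,0,0,0],
    [0,0,-3,0,0,0],
    [0,0,-6,0,0,0],
    [0,0,-9,0,0,0],
    [0,0,-9,0,0,0]
  ]
}}

```text
time_s: 3.72
eef_pos: [0.4738, -0.1189, 0.1718]
orientation: [0.001, 3.138, -0.0]
force: [-0.0, -1.2, -3.5]
opening: 0.494
grasp_force: 61.7
```

```bash
python3 - <<'E'
from h import *
c=snap('top','top1'); s=snap('scene','scene1')
plan((.473,-.325,.2),90)
a=c['frame'][180:430,340:590]; b=s['frame'][60:310,100:350]
cv2.imwrite('pics/c1.png',cv2.resize(np.hstack([a,b]),(800,400)))
E
```

```text
[ -0.05 -20.65  -3.04] [ 0.  0. -0.] now [ 0.4726 -0.1185  0.1696] t 3.825 F [-0.3 -0.8 -2.3] op 0.487 g 61.69108271598816 q [-0.18  0.29  0.42  2.04 -0.16  0.85  1.9 ]
```

View pics/c1.png

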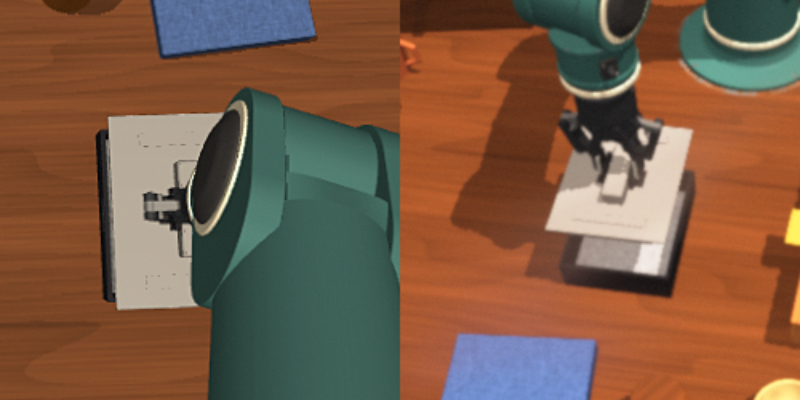

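Emit:
{"api": "play_rows", "payload": {
  "deltas": [
    [0,-5,0,0,0,0],
    [0,-10,0,0,0,0],
    [0,-15,0,0,0,0],
    [0,-20.6,0,0,0,0],
    [0,-20.6,4,0,0,0],
    [0,-20.6,8,0,0,0],
    [0,-20.6,10.5,0,0,0],
    [0,-20.6,11.5,0,0,0],
    [0,-20.6,11.8,0,0,0],
    [0,-20.6,11.8,0,0,0]
  ]
}}

```text
time_s: 5.08
eef_pos: [0.4728, -0.325, 0.052]
orientation: [0.001, 3.141, -0.001]
force: [-0.6, -0.2, -2.6]
opening: 0.487
grasp_force: 61.7
```

Emit:
{"api": "play_rows", "payload": {
  "deltas": [
    [0,0,0.15,0,0,0],
    [0,0,0.3,0,0,0],
    [0,0,0.3,0,0,0]
  ]
}}

```text
time_s: 5.45
eef_pos: [0.473, -0.325, 0.0496]
orientation: [0.001, 3.14, -0.0]
force: [-4.6, 4.0, 16.4]
opening: 0.49
grasp_force: 65.4
```

Emit:
{"api": "play_rows", "payload": {
  "deltas": [
    [0,0,0,0,0,0],
    [0,0,0,0,0,0],
    [0,0,0,0,0,0],
    [0,0,0,0,0,0],
    [0,0,-5,0,0,0],
    [0,0,-10,0,0,0],
    [0,0,-15,0,0,0],
    [0,0,-20,0,0,0],
    [0,0,-20,0,0,0]
  ],
  "jaw": 8.5
}}

```text
time_s: 6.58
eef_pos: [0.4737, -0.3257, 0.252]
orientation: [0.001, 3.136, -0.004]
force: [-0.3, -0.1, -0.9]
opening: 0.995
grasp_force: 0.0
```

```bash
python3 - <<'E'
from h import *
d=np.array([.0756,.997]); tab=np.array([.4718,.1215])+.014*d
print(tab); plan((*tab,.15),-4.3)
c=load('top0');
for a,b in[(195,230),(307,234),(298,403),(183,397)]: print(px(c,a,b,.076).round(4))
E
```

```text
[0.4728584 0.135458 ]
[ 0.17 46.14 10.09] [ 0.1  0.4 94.3] now [ 0.4737 -0.3257  0.252 ] t 6.575 F [-0.3 -0.1 -0.9] op 0.995 g 0.0 q [ 0.14  0.35  0.51  1.76 -0.19  1.08  2.29]
[0.6417 0.3543 0.076 ]
[0.6268 0.1402 0.076 ]
[0.3188 0.1626 0.076 ]
[0.3317 0.3734 0.076 ]
```

Emit:
{"api": "play_rows", "payload": {
  "deltas": [
    [0,6,0,0,0,10],
    [0,12,0,0,0,20],
    [0,18,0,0,0,30],
    [0,24,0,0,0,40],
    [0,30,0,0,0,50],
    [0,36,0,0,0,60],
    [0,42,2,0,0,70],
    [0,46.1,4,0,0,80],
    [0.1,46.1,7,0,0,90],
    [0.1,46.1,10,0,0,94],
    [0.1,46.1,10,0,0,94],
    [0.1,46.1,10,0,0,94]
  ]
}}

```text
time_s: 8.07
eef_pos: [0.4723, 0.1357, 0.1492]
orientation: [2.295, 2.145, 0.001]
force: [-0.1, -0.0, -0.2]
opening: 0.993
grasp_force: 0.0
```

```bash
python3 -c "
from h import *
plan((.4728,.1355,.074),-4)"
```

```text
[-0.02  0.04  7.52] [0.  0.  0.1] now [0.4723 0.1357 0.1492] t 8.075 F [-0.1 -0.  -0.2] op 0.993 g 0.0 q [-0.74  0.34  0.46  2.04 -0.21  0.81 -0.22]
```

Emit:
{"api": "play_rows", "payload": {
  "deltas": [
    [0,0,4,0,0,0],
    [0,0,7,0,0,0],
    [0,0,8.1,0,0,0],
    [0,0,8.1,0,0,0]
  ]
}}

```text
time_s: 8.57
eef_pos: [0.4723, 0.136, 0.068]
orientation: [2.298, 2.142, 0.001]
force: [-0.8, 0.8, 0.4]
opening: 0.996
grasp_force: 0.0
```

Emit:
{"api": "play_rows", "payload": {
  "deltas": [
    [0,0,0,0,0,0],
    [0,0,0,0,0,0],
    [0,0,0,0,0,0],
    [0,0,0,0,0,0],
    [0,0,0,0,0,0]
  ],
  "jaw": 5.0
}}

```text
time_s: 9.2
eef_pos: [0.4719, 0.1365, 0.0688]
orientation: [-2.298, -2.142, -0.001]
force: [-9.1, -1.9, 25.0]
opening: 0.686
grasp_force: 58.4
```

```bash
python3 - <<'E'
from h import *
s=sense(); r=R.from_rotvec(s['orientation']); print(s['eef_pos'].round(4),s['force'].round(1),s['opening'],s['grasp_force'])
# arc: grip point relative to hinge: horizontal -0.228, height ~+0.004
d=np.array([.0698,.9976,0])
g0=np.array([-.228,.004])
for a in range(0,106,5):
    t=np.deg2rad(a); # rotate (h along d, z): front lifts
    h=g0[0]*np.cos(t)+g0[1]*np.sin(t); z=-g0[0]*np.sin(t)+g0[1]*np.cos(t)
    print(a,(r.inv().apply(d*(h-g0[0])+np.array([0,0,z-g0[1]]))*100).round(1))
E
```

```text
[0.4719 0.1365 0.0688] [-9.1 -1.9 25. ] 0.6859159685785233 58.44635367393494
0 [0. 0. 0.]
5 [ 0.1  0.  -2. ]
10 [ 0.4  0.  -4. ]
15 [ 0.9  0.  -5.9]
20 [ 1.5  0.  -7.8]
25 [ 2.3  0.  -9.6]
30 [  3.3  -0.  -11.3]
35 [  4.4  -0.  -13. ]
40 [  5.6  -0.  -14.6]
45 [  7.  -0. -16.]
50 [  8.5  -0.  -17.3]
55 [ 10.1  -0.  -18.5]
60 [ 11.8  -0.  -19.5]
65 [ 13.6  -0.  -20.4]
70 [ 15.4  -0.  -21.1]
75 [ 17.3  -0.  -21.7]
80 [ 19.3  -0.  -22.1]
85 [ 21.2  -0.  -22.3]
90 [ 23.2  -0.  -22.4]
95 [ 25.2  -0.  -22.2]
100 [ 27.2  -0.  -22. ]
105 [ 29.1  -0.  -21.5]
```

Emit:
{"api": "play_rows", "payload": {
  "deltas": [
    [0.1,0,-2,0,0,0],
    [0.4,0,-4,0,0,0],
    [0.9,0,-5.9,0,0,0],
    [1.5,0,-7.8,0,0,0],
    [2.3,0,-9.6,0,0,0],
    [3.3,0,-11.3,0,0,0],
    [4.4,0,-13,0,0,0],
    [5.6,0,-14.6,0,0,0]
  ]
}}

```text
time_s: 10.2
eef_pos: [0.4759, 0.1915, 0.2143]
orientation: [2.298, 2.14, -0.0]
force: [6.4, 2.5, -13.3]
opening: 0.679
grasp_force: 89.5
```

Forces are small; continue the arc (relative to this pose).

Emit:
{"api": "play_rows", "payload": {
  "deltas": [
    [1.4,0,-1.4,0,0,0],
    [2.9,0,-2.7,0,0,0],
    [4.5,0,-3.9,0,0,0],
    [6.2,0,-4.9,0,0,0],
    [8,0,-5.8,0,0,0],
    [9.8,0,-6.5,0,0,0],
    [11.7,0,-7.1,0,0,0],
    [13.7,0,-7.5,0,0,0],
    [15.6,0,-7.7,0,0,0],
    [17.6,0,-7.8,0,0,0],
    [19.6,0,-7.6,0,0,0],
    [21.6,0,-7.4,0,0,0]
  ]
}}

```text
time_s: 11.7
eef_pos: [0.492, 0.4068, 0.2877]
orientation: [2.298, 2.138, 0.0]
force: [11.4, -5.3, -13.2]
opening: 0.688
grasp_force: 82.0
```

Emit:
{"api": "play_rows", "payload": {
  "deltas": [
    [0,0,0,0,0,0],
    [0,0,0,0,0,0],
    [0,0,0,0,0,0],
    [0,0,0,0,0,0],
    [0,0,-5,0,0,0],
    [0,0,-9,0,0,0],
    [-6,0,-10,0,0,0],
    [-12,0,-10,0,0,0],
    [-18,0,-10,0,0,0],
    [-24,0,-10,0,0,0],
    [-30,0,-10,0,0,0],
    [-30,0,-10,0,0,0]
  ],
  "jaw": 8.5
}}

```text
time_s: 13.2
eef_pos: [0.4698, 0.1039, 0.3882]
orientation: [-2.305, -2.134, -0.003]
force: [0.2, 0.3, 0.4]
opening: 0.991
grasp_force: 0.0
```

```bash
python3 - <<'E'
from h import *
c=snap('top','top2'); s=snap('scene','scene2')
plan((.48,.1,.3),0)
a=cv2.resize(c['frame'],(800,600))
b=cv2.resize(s['frame'],(800,600))
cv2.imwrite('pics/c2.png',np.vstack([cv2.resize(c['frame'][160:460,100:640],(800,444))[:,:],cv2.resize(s['frame'][100:300,180:520],(265,156)).repeat(1,0) if 0 else np.zeros((156,800,3),np.uint8)]))
E
```

```text
[-0.75  1.07  8.77] [ 0.  -0.1 -4.1] now [0.4698 0.1081 0.3877] t 13.3 F [-0.2  0.6 -0.3] op 0.999 g 0.0 q [-0.83  0.04  0.57  1.78 -0.02  1.33 -0.33]
```

View pics/top2.png

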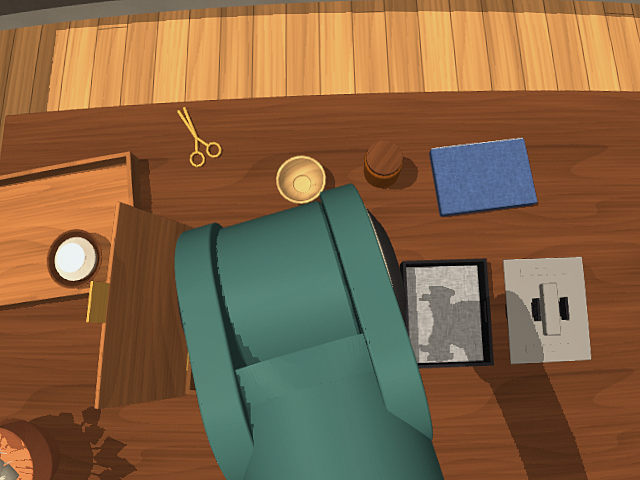

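The lid is open (its tab is at (97,302)), and the cover lies at (547,309). The arm hides the chest, so I'll move aside.

Emit:
{"api": "play_rows", "payload": {
  "deltas": [
    [-6,0,0,0,0,0],
    [-12,0,0,0,0,0],
    [-18,0,0,0,0,0],
    [-24,0,0,0,0,0],
    [-30,0,0,0,0,0],
    [-30,0,0,0,0,0]
  ]
}}

```text
time_s: 14.05
eef_pos: [0.4483, -0.194, 0.3875]
orientation: [2.303, 2.136, -0.002]
force: [0.7, 1.5, -0.4]
opening: 0.993
grasp_force: 0.0
```

```bash
python3 - <<'E'
from h import *
c=snap('top','top3'); snap('scene','scene3')
cv2.imwrite('pics/c3.png',cv2.resize(c['frame'][220:420,170:340],(680,600) if 0 else (510,600)))
E
```

```text
(no output)
```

View pics/c3.png

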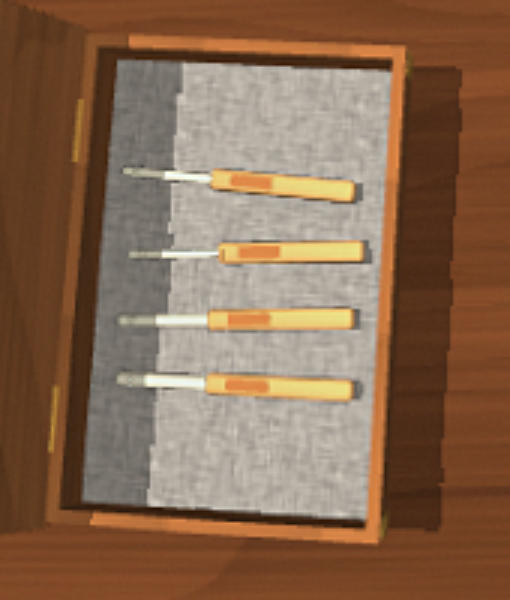

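Four hooks show with handles at the right (−y side) and shafts towards +y. Handle centres in the 3× crop are A(283,185), B(292,252), C(281,320) and D(280,386).

```bash
python3 - <<'E'
from h import *
c=load('top3')
H=dict(A=((212,179),(355,191)),B=((220,253),(364,252)),C=((209,320),(353,319)),D=((206,383),(353,388)))
for k,(a,b) in H.items():
    p,q=[px(c,170+t[0]/3,220+t[1]/3,.032) for t in(a,b)]
    m=(p+q)/2; d=p-q; print(k,m.round(4),'len',np.linalg.norm(d).round(4),'dir',np.rad2deg(np.arctan2(d[1],d[0])).round(1),'z',px(c,170+(a[0]+b[0])/6,220+(a[1]+b[1])/6).round(4))
P=cloud(c);f=c['frame'].astype(int);v,u=np.mgrid[0:480,0:640]
m=(u>235)&(u<295)&(v>270)&(v<360)&(f[...,1]-f[...,0]>50)&(f[...,2]>180)
n,l,st,ce=cv2.connectedComponentsWithStats(m.astype(np.uint8))
for i in range(1,n):
    if st[i,4]>100: q=[px(c,a,b,.032)[:2] for b,a in np.argwhere(l==i)]; print(st[i,4],cv2.minAreaRect(np.array(q,np.float32)))
plan((.5,.2,.2),0)
E
```

```text
A [0.5438 0.2282 0.032 ] len 0.094 dir 83.7 z [0.5438 0.228  0.0323]
B [0.5   0.223 0.032] len 0.0934 dir 89.0 z [0.5001 0.2228 0.0323]
C [0.4574 0.2305 0.032 ] len 0.0929 dir 89.1 z [0.4575 0.2304 0.0315]
D [0.4157 0.2319 0.032 ] len 0.0945 dir 87.0 z [0.4157 0.2316 0.0327]
305 ((0.5447691082954407, 0.2298898845911026), (0.09288668632507324, 0.012511802837252617), 83.06986236572266)
303 ((0.5012250542640686, 0.22455111145973206), (0.09155023097991943, 0.012055606581270695), 89.86890411376953)
333 ((0.45841869711875916, 0.23177959024906158), (0.09306074678897858, 0.011490688659250736), 88.74181365966797)
316 ((0.4156671464443207, 0.23388239741325378), (0.09265224635601044, 0.012623767368495464), 86.00117492675781)
[39.28  2.34 18.7 ] [-0.  0. -4.] now [ 0.4493 -0.1901  0.3871] t 14.15 F [ 0.5  1.4 -0.3] op 0.995 g 0.0 q [-0.5   0.07  0.89  1.77 -0.05  1.33  0.33]
```

```bash
python3 -c "
from h import *
plan((.544,.229,.12),-6.5)"
```

```text
[42.48  6.53 26.69] [-0.   0.   2.5] now [ 0.4493 -0.1901  0.3871] t 14.15 F [ 0.5  1.4 -0.3] op 0.995 g 0.0 q [-0.5   0.07  0.89  1.77 -0.05  1.33  0.33]
```

Emit:
{"api": "play_rows", "payload": {
  "deltas": [
    [6,1,0,0,0,0],
    [12,2,4,0,0,0],
    [18,3,8,0,0,0],
    [24,4,12,0,0,0],
    [30,5,16,0,0,2.5],
    [36,6,20,0,0,2.5],
    [42.5,6.5,24,0,0,2.5],
    [42.5,6.5,26.7,0,0,2.5],
    [42.5,6.5,26.7,0,0,2.5],
    [42.5,6.5,26.7,0,0,2.5]
  ],
  "jaw": 3.2
}}

```text
time_s: 15.4
eef_pos: [0.5425, 0.2299, 0.1194]
orientation: [-2.341, -2.094, 0.003]
force: [0.2, -0.7, -0.6]
opening: 0.376
grasp_force: 0.0
```

```bash
python3 -c "
from h import *
plan((.544,.229,.041),-6.5)"
```

```text
[-0.06  0.17  7.84] [-0.1  0.1  0.1] now [0.5425 0.2299 0.1194] t 15.4 F [ 0.2 -0.7 -0.6] op 0.376 g 0.0 q [-0.86  0.56  0.53  1.82 -0.37  0.86 -0.26]
```

Emit:
{"api": "play_rows", "payload": {
  "deltas": [
    [0,0.1,4,0,0,0],
    [0,0.1,7,0,0,0],
    [0,0.1,7.8,0,0,0],
    [0,0.1,7.8,0,0,0]
  ]
}}

```text
time_s: 15.9
eef_pos: [0.5451, 0.228, 0.0436]
orientation: [2.345, 2.09, 0.002]
force: [-0.2, -0.2, 0.7]
opening: 0.374
grasp_force: 0.0
```

Emit:
{"api": "play_rows", "payload": {
  "deltas": [
    [0,0,0,0,0,0],
    [0,0,0,0,0,0],
    [0,0,0,0,0,0],
    [0,0,0,0,0,0],
    [0,0,-3,0,0,0],
    [0,0,-8,0,0,0],
    [0,0,-12,0,0,0],
    [0,0,-12,0,0,0]
  ],
  "jaw": 0.8
}}

```text
time_s: 16.9
eef_pos: [0.5461, 0.2289, 0.1662]
orientation: [2.344, 2.09, 0.009]
force: [1.2, -0.0, -0.5]
opening: 0.133
grasp_force: 59.1
```

```bash
python3 -c "
from h import *
plan((.443,-.168,.12),-90)"
```

```text
[-40.62  -5.74   4.43] [ 0.1 -0.4 83.5] now [0.5461 0.2289 0.1662] t 16.9 F [ 1.2 -0.  -0.5] op 0.133 g 59.108245968818665 q [-0.88  0.5   0.57  1.79 -0.33  0.94 -0.29]
```

Emit:
{"api": "play_rows", "payload": {
  "deltas": [
    [-5,-0.5,0,0,0,8],
    [-10,-1,0,0,0,18],
    [-15,-2,0,0,0,28],
    [-20,-3,0,0,0,38],
    [-25,-4,0,0,0,48],
    [-30,-5,0,0,0,58],
    [-36,-5.7,0,0,0,68],
    [-40.6,-5.7,0,0,0,78],
    [-40.6,-5.7,2,0,0,83.5],
    [-40.6,-5.7,4.4,0,0,83.5],
    [-40.6,-5.7,4.4,0,0,83.5],
    [-40.6,-5.7,4.4,0,0,83.5]
  ]
}}

```text
time_s: 18.4
eef_pos: [0.4418, -0.1687, 0.119]
orientation: [3.141, -0.001, 0.001]
force: [0.4, 0.7, 0.3]
opening: 0.139
grasp_force: 59.1
```

```bash
python3 -c "
from h import *
plan((.443,-.168,.027),-90)
c=snap('scene','scene4');cv2.imwrite('pics/c4.png',cv2.resize(c['frame'][100:300,150:400],(750,600)))"
```

```text
[ 0.11 -0.08  9.2 ] [ 0. -0. -0.] now [ 0.4418 -0.1687  0.119 ] t 18.4 F [0.4 0.7 0.3] op 0.139 g 59.125805497169495 q [-0.47  0.5   0.95  2.12 -0.57  0.8  -0.74]
```

View pics/c4.png

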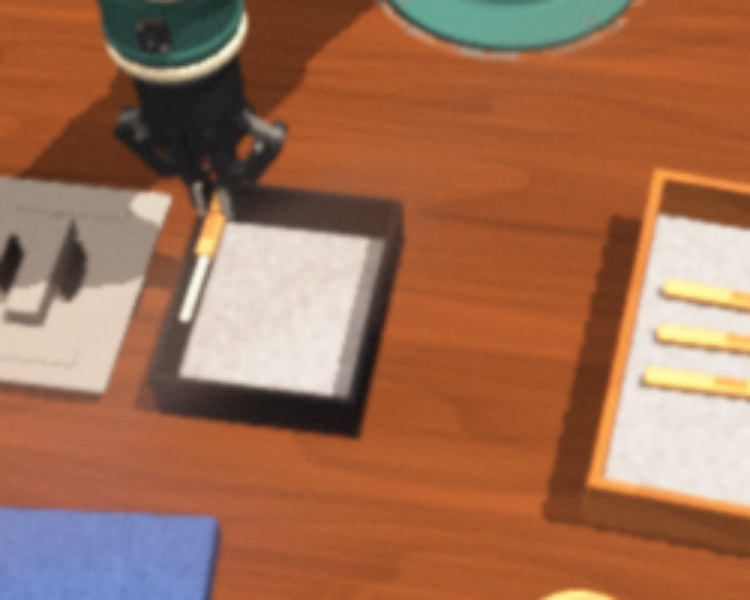

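Emit:
{"api": "play_rows", "payload": {
  "deltas": [
    [0.1,0,4,0,0,0],
    [0.1,0,7,0,0,0],
    [0.1,0,8.7,0,0,0],
    [0.1,0,9.2,0,0,0],
    [0.1,0,9.3,0,0,0]
  ]
}}

```text
time_s: 19.08
eef_pos: [0.4429, -0.1686, 0.0267]
orientation: [-3.141, 0.002, -0.002]
force: [-13.6, 6.6, 37.2]
opening: 0.135
grasp_force: 79.7
```

Emit:
{"api": "play_rows", "payload": {
  "deltas": [
    [0,0,0,0,0,0],
    [0,0,0,0,0,0],
    [0,0,0,0,0,0],
    [0,0,-3,0,0,0],
    [0,0,-8,0,0,0],
    [0,0,-12,0,0,0],
    [0,0,-12,0,0,0]
  ],
  "jaw": 2.1
}}

```text
time_s: 19.95
eef_pos: [0.4442, -0.1687, 0.1484]
orientation: [-3.141, 0.0, -0.008]
force: [-0.1, -0.1, 0.3]
opening: 0.249
grasp_force: 0.0
```

```bash
python3 - <<'E'
from h import *
plan((.501,.2235,.14),-0.5)
E
```

```text
[  5.68 -39.22   0.88] [  0.2  -0.2 -89.5] now [ 0.4442 -0.1687  0.1484] t 19.95 F [-0.1 -0.1  0.3] op 0.249 g 0.0 q [-0.52  0.45  1.01  2.1  -0.52  0.86 -0.78]
```

Emit:
{"api": "play_rows", "payload": {
  "deltas": [
    [0.5,-5,0,0,0,-9],
    [1,-10,0,0,0,-19],
    [2,-15,0,0,0,-29],
    [3,-20,0,0,0,-39],
    [4,-25,0,0,0,-49],
    [5,-31,0,0,0,-59],
    [5.7,-36,0,0,0,-69],
    [5.7,-39.2,0,0,0,-79],
    [5.7,-39.2,1,0,0,-89.5],
    [5.7,-39.2,1,0,0,-89.5],
    [5.7,-39.2,1,0,0,-89.5]
  ],
  "jaw": 3.2
}}

```text
time_s: 21.32
eef_pos: [0.5001, 0.2229, 0.1356]
orientation: [2.238, 2.205, 0.0]
force: [-0.1, 0.0, 0.1]
opening: 0.374
grasp_force: 0.0
```

```bash
python3 - <<'E'
from h import *
plan((.501,.2235,.041),-0.5)
c=snap('top','top5');cv2.imwrite('pics/c5.png',cv2.resize(c['frame'][220:420,170:630],(800,348)))
E
```

```text
[0.06 0.08 9.46] [ 0.   0.  -0.3] now [0.5001 0.2229 0.1356] t 21.325 F [-0.1  0.   0.1] op 0.374 g 0.0 q [-0.91  0.47  0.54  1.92 -0.32  0.84 -0.21]
```

View pics/c5.png

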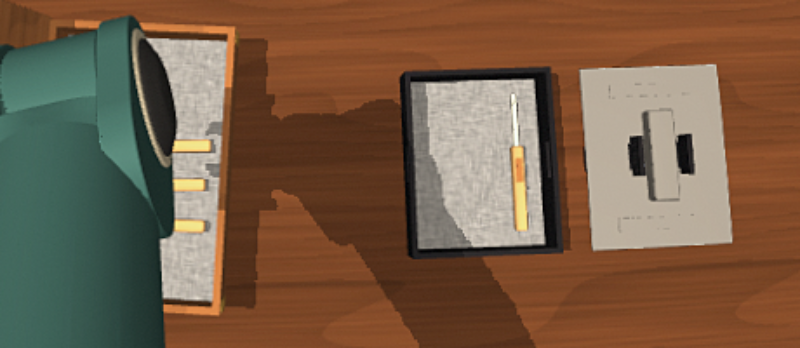

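Hook A lies in the case at crop (518,165); the other three handle ends are where they were. Next is hook B.

Emit:
{"api": "play_rows", "payload": {
  "deltas": [
    [0,0.1,4,0,0,0],
    [0,0.1,8,0,0,0],
    [0,0.1,9.4,0,0,0],
    [0,0.1,9.4,0,0,0]
  ]
}}

```text
time_s: 21.88
eef_pos: [0.501, 0.2231, 0.0414]
orientation: [2.233, 2.209, -0.001]
force: [0.9, -0.4, 0.6]
opening: 0.377
grasp_force: 0.0
```

Emit:
{"api": "play_rows", "payload": {
  "deltas": [
    [0,0,0,0,0,0],
    [0,0,0,0,0,0],
    [0,0,0,0,0,0],
    [0,0,0,0,0,0],
    [0,0,-3,0,0,0],
    [0,0,-8,0,0,0],
    [0,0,-12,0,0,0],
    [0,0,-12,0,0,0]
  ],
  "jaw": 0.8
}}

```text
time_s: 22.88
eef_pos: [0.5024, 0.2242, 0.1652]
orientation: [2.232, 2.21, 0.01]
force: [0.4, 0.1, -1.6]
opening: 0.141
grasp_force: 58.9
```

```bash
python3 -c "
from h import *
plan((.443,-.070,.12),-90)"
```

```text
[-29.49  -5.68   4.37] [ 0.1 -0.4 89.4] now [0.5024 0.2242 0.1652] t 22.875 F [ 0.4  0.1 -1.6] op 0.141 g 58.8898640871048 q [-0.93  0.43  0.57  1.9  -0.29  0.89 -0.22]
```

Emit:
{"api": "play_rows", "payload": {
  "deltas": [
    [-4,-1,0,0,0,9],
    [-8,-2,0,0,0,19],
    [-12,-3,0,0,0,29],
    [-16,-4,0,0,0,39],
    [-20,-5,0,0,0,49],
    [-24,-5.6,0,0,0,59],
    [-29.4,-5.6,0,0,0,69],
    [-29.4,-5.6,0,0,0,79],
    [-29.4,-5.6,2,0,0,89.4],
    [-29.4,-5.6,4.3,0,0,89.4],
    [-29.4,-5.6,4.3,0,0,89.4],
    [-29.4,-5.6,4.3,0,0,89.4]
  ]
}}

```text
time_s: 24.38
eef_pos: [0.4424, -0.0703, 0.119]
orientation: [3.142, 0.001, 0.001]
force: [0.1, -0.5, -1.4]
opening: 0.141
grasp_force: 58.9
```

```bash
python3 -c "
from h import *
plan((.443,-.070,.028),-90)"
```

```text
[ 0.06 -0.03  9.1 ] [ 0.  -0.   0.1] now [ 0.4424 -0.0703  0.119 ] t 24.375 F [ 0.1 -0.5 -1.4] op 0.141 g 58.90758275985718 q [-0.71  0.45  0.96  2.17 -0.54  0.77 -0.96]
```

Emit:
{"api": "play_rows", "payload": {
  "deltas": [
    [0,0,4,0,0,0],
    [0,0,7,0,0,0],
    [0,0,8.6,0,0,0],
    [0,0,9,0,0,0],
    [0,0,9.1,0,0,0]
  ]
}}

```text
time_s: 25.0
eef_pos: [0.4425, -0.07, 0.0285]
orientation: [-3.141, -0.002, -0.001]
force: [-8.5, 1.6, 22.3]
opening: 0.138
grasp_force: 67.9
```

Emit:
{"api": "play_rows", "payload": {
  "deltas": [
    [0,0,0,0,0,0],
    [0,0,0,0,0,0],
    [0,0,0,0,0,0],
    [0,0,-3,0,0,0],
    [0,0,-8,0,0,0],
    [0,0,-12,0,0,0],
    [0,0,-12,0,0,0]
  ],
  "jaw": 2.1
}}

```text
time_s: 25.88
eef_pos: [0.4437, -0.0698, 0.1503]
orientation: [-3.14, -0.003, -0.008]
force: [0.4, 0.0, -0.6]
opening: 0.245
grasp_force: 0.0
```

```bash
python3 - <<'E'
from h import *
plan((.458,.231,.14),-1)
E
```

```text
[  1.48 -30.08   1.09] [  0.2  -0.3 -88.9] now [ 0.4437 -0.0698  0.1503] t 25.875 F [ 0.4  0.  -0.6] op 0.245 g 0.0 q [-0.78  0.4   1.04  2.15 -0.47  0.83 -1.02]
```

Emit:
{"api": "play_rows", "payload": {
  "deltas": [
    [0,-4,0,0,0,-9],
    [0,-8,0,0,0,-19],
    [0.5,-12,0,0,0,-29],
    [1,-16,0,0,0,-39],
    [1.5,-20,0,0,0,-49],
    [1.5,-24,0,0,0,-59],
    [1.5,-30.1,0,0,0,-69],
    [1.5,-30.1,0,0,0,-79],
    [1.5,-30.1,1,0,0,-88.9],
    [1.5,-30.1,1,0,0,-88.9],
    [1.5,-30.1,1,0,0,-88.9]
  ],
  "jaw": 3.2
}}

```text
time_s: 27.25
eef_pos: [0.457, 0.2308, 0.1377]
orientation: [2.246, 2.196, 0.0]
force: [0.3, 0.4, 0.2]
opening: 0.374
grasp_force: 0.0
```

```bash
python3 - <<'E'
from h import *
plan((.458,.231,.041),-1)
c=snap('scene','scene6');cv2.imwrite('pics/c6.png',cv2.resize(c['frame'][130:300,180:480],(800,453)))
E
```

```text
[0.03 0.1  9.67] [ 0.  -0.  -0.3] now [0.457  0.2308 0.1377] t 27.25 F [0.3 0.4 0.2] op 0.374 g 0.0 q [-0.99  0.41  0.57  2.01 -0.3   0.81 -0.28]
```

View pics/c6.png

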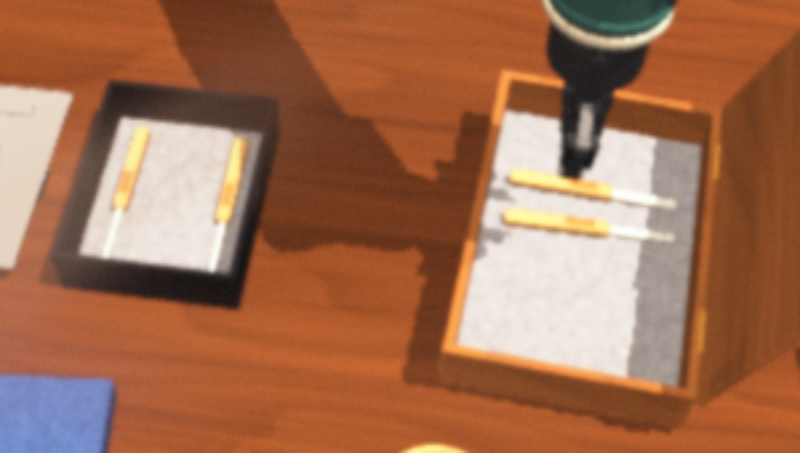

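Two hooks lie flat in the case and two are left in the chest. I'll check that those two have not been knocked.

```bash
python3 - <<'E'
from h import *
c=load('scene6'); k=.375
for a,b in[((508,177),(610,190)),((503,216),(608,229))]:
    print([px(c,180+t[0]*k,130+t[1]*k,.03).round(3) for t in(a,b)])
E
```

```text
[array([0.417, 0.185, 0.03 ]), array([0.418, 0.279, 0.03 ])]
[array([0.461, 0.184, 0.03 ]), array([0.462, 0.279, 0.03 ])]
```

Emit:
{"api": "play_rows", "payload": {
  "deltas": [
    [0,0.1,4,0,0,0],
    [0,0.1,8,0,0,0],
    [0,0.1,9.6,0,0,0],
    [0,0.1,9.6,0,0,0]
  ]
}}

```text
time_s: 27.8
eef_pos: [0.4579, 0.2307, 0.0412]
orientation: [2.243, 2.2, -0.002]
force: [0.8, -0.2, 0.4]
opening: 0.373
grasp_force: 0.0
```

Emit:
{"api": "play_rows", "payload": {
  "deltas": [
    [0,0,0,0,0,0],
    [0,0,0,0,0,0],
    [0,0,0,0,0,0],
    [0,0,0,0,0,0],
    [0,0,-3,0,0,0],
    [0,0,-8,0,0,0],
    [0,0,-12,0,0,0],
    [0,0,-12,0,0,0]
  ],
  "jaw": 0.8
}}

```text
time_s: 28.8
eef_pos: [0.4592, 0.2319, 0.165]
orientation: [2.241, 2.201, 0.01]
force: [-0.6, 0.7, -0.8]
opening: 0.139
grasp_force: 58.9
```

```bash
python3 -c "
from h import *
plan((.443,-.136,.12),-90)"
```

```text
[-36.83  -0.97   4.34] [ 0.  -0.4 89. ] now [0.4592 0.2319 0.165 ] t 28.8 F [-0.6  0.7 -0.8] op 0.139 g 58.91992270946503 q [-1.02  0.37  0.6   1.98 -0.27  0.86 -0.29]
```

Emit:
{"api": "play_rows", "payload": {
  "deltas": [
    [-5,0,0,0,0,9],
    [-10,0,0,0,0,19],
    [-15,0,0,0,0,29],
    [-20,-0.5,0,0,0,39],
    [-25,-0.9,0,0,0,49],
    [-31,-0.9,0,0,0,59],
    [-36.8,-0.9,0,0,0,69],
    [-36.8,-0.9,0,0,0,79],
    [-36.8,-0.9,2,0,0,89],
    [-36.8,-0.9,4.3,0,0,89],
    [-36.8,-0.9,4.3,0,0,89],
    [-36.8,-0.9,4.3,0,0,89]
  ]
}}

```text
time_s: 30.3
eef_pos: [0.4424, -0.137, 0.1191]
orientation: [3.142, -0.001, 0.001]
force: [-0.4, 0.4, 0.2]
opening: 0.134
grasp_force: 58.9
```

```bash
python3 -c "
from h import *
plan((.443,-.136,.028),-90)"
```

```text
[ 0.06 -0.1   9.11] [ 0. -0. -0.] now [ 0.4424 -0.137   0.1191] t 30.3 F [-0.4  0.4  0.2] op 0.134 g 58.933002948760986 q [-0.56  0.49  0.98  2.14 -0.58  0.8  -0.79]
```

Emit:
{"api": "play_rows", "payload": {
  "deltas": [
    [0,-0.1,4,0,0,0],
    [0,-0.1,7,0,0,0],
    [0,-0.1,8.6,0,0,0],
    [0,-0.1,9,0,0,0],
    [0,-0.1,9.1,0,0,0]
  ]
}}

```text
time_s: 30.92
eef_pos: [0.4427, -0.1359, 0.0281]
orientation: [3.142, -0.001, 0.002]
force: [0.6, 0.1, -0.3]
opening: 0.138
grasp_force: 58.9
```

Emit:
{"api": "play_rows", "payload": {
  "deltas": [
    [0,0,0,0,0,0],
    [0,0,0,0,0,0],
    [0,0,0,0,0,0],
    [0,0,-3,0,0,0],
    [0,0,-8,0,0,0],
    [0,0,-12,0,0,0],
    [0,0,-12,0,0,0]
  ],
  "jaw": 2.1
}}

```text
time_s: 31.8
eef_pos: [0.4433, -0.1358, 0.1494]
orientation: [-3.141, 0.0, -0.006]
force: [-0.2, 0.5, 0.2]
opening: 0.246
grasp_force: 0.0
```

```bash
python3 - <<'E'
from h import *
plan((.4155,.2325,.14),-3.5)
E
```

```text
[ -2.8  -36.83   0.95] [  0.2  -0.2 -86.5] now [ 0.4433 -0.1358  0.1494] t 31.8 F [-0.2  0.5  0.2] op 0.246 g 0.0 q [-0.62  0.44  1.04  2.12 -0.52  0.85 -0.84]
```

Emit:
{"api": "play_rows", "payload": {
  "deltas": [
    [0,-5,0,0,0,-9],
    [0,-10,0,0,0,-19],
    [-0.5,-15,0,0,0,-29],
    [-1,-20,0,0,0,-39],
    [-1.5,-25,0,0,0,-49],
    [-2,-31,0,0,0,-59],
    [-2.8,-36.8,0,0,0,-69],
    [-2.8,-36.8,0,0,0,-79],
    [-2.8,-36.8,1,0,0,-86.5],
    [-2.8,-36.8,1,0,0,-86.5],
    [-2.8,-36.8,1,0,0,-86.5]
  ],
  "jaw": 3.2
}}

```text
time_s: 33.17
eef_pos: [0.4144, 0.2319, 0.1372]
orientation: [-2.293, -2.148, 0.001]
force: [1.1, -0.4, -0.9]
opening: 0.373
grasp_force: 0.0
```

```bash
python3 - <<'E'
from h import *
plan((.4155,.2325,.041),-3.5)
c=snap('scene','scene7');cv2.imwrite('pics/c7.png',cv2.resize(c['frame'][130:300,180:480],(800,453)))
E
```

```text
[0.07 0.11 9.62] [-0.   0.  -0.2] now [0.4144 0.2319 0.1372] t 33.175 F [ 1.1 -0.4 -0.9] op 0.373 g 0.0 q [-1.11  0.36  0.63  2.09 -0.3   0.78 -0.36]
```

View pics/c7.png

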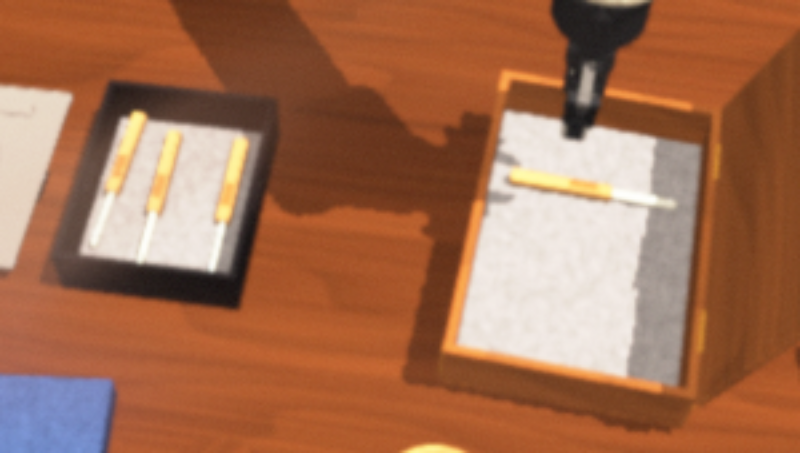

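Three hooks are in the case (A has shifted a little but still lies flat). Hook D is unmoved.

Emit:
{"api": "play_rows", "payload": {
  "deltas": [
    [0,0.1,4,0,0,0],
    [0,0.1,8,0,0,0],
    [0,0.1,9.6,0,0,0],
    [0,0.1,9.6,0,0,0]
  ]
}}

```text
time_s: 33.72
eef_pos: [0.4154, 0.2318, 0.0412]
orientation: [2.29, 2.15, -0.002]
force: [0.4, 0.0, 0.2]
opening: 0.375
grasp_force: 0.0
```

Emit:
{"api": "play_rows", "payload": {
  "deltas": [
    [0,0,0,0,0,0],
    [0,0,0,0,0,0],
    [0,0,0,0,0,0],
    [0,0,0,0,0,0],
    [0,0,-3,0,0,0],
    [0,0,-8,0,0,0],
    [0,0,-12,0,0,0],
    [0,0,-12,0,0,0]
  ],
  "jaw": 0.8
}}

```text
time_s: 34.72
eef_pos: [0.4167, 0.2332, 0.1648]
orientation: [-2.288, -2.151, -0.01]
force: [-0.1, 0.7, -0.9]
opening: 0.141
grasp_force: 58.9
```

```bash
python3 - <<'E'
from h import *
plan((.443,-.102,.12),-90)
E
```

```text
[-33.31   4.68   4.33] [-0.  -0.4 86.5] now [0.4167 0.2332 0.1648] t 34.725 F [-0.1  0.7 -0.9] op 0.141 g 58.94621014595032 q [-1.15  0.31  0.67  2.07 -0.27  0.83 -0.38]
```

Emit:
{"api": "play_rows", "payload": {
  "deltas": [
    [-5,0.5,0,0,0,9],
    [-10,1,0,0,0,19],
    [-15,2,0,0,0,29],
    [-20,3,0,0,0,39],
    [-25,4,0,0,0,49],
    [-30,4.7,0,0,0,59],
    [-33.3,4.7,0,0,0,69],
    [-33.3,4.7,0,0,0,79],
    [-33.3,4.7,2,0,0,86.5],
    [-33.3,4.7,4.3,0,0,86.5],
    [-33.3,4.7,4.3,0,0,86.5],
    [-33.3,4.7,4.3,0,0,86.5]
  ]
}}

```text
time_s: 36.22
eef_pos: [0.442, -0.1034, 0.1191]
orientation: [-3.142, 0.001, -0.001]
force: [1.4, 0.3, -0.2]
opening: 0.138
grasp_force: 59.0
```

```bash
python3 -c "
from h import *
plan((.443,-.103,.028),-90)"
```

```text
[ 0.1  -0.04  9.11] [-0.  -0.  -0.1] now [ 0.442  -0.1034  0.1191] t 36.225 F [ 1.4  0.3 -0.2] op 0.138 g 58.95032465457916 q [-0.67  0.49  1.01  2.16 -0.6   0.8  -0.84]
```

Emit:
{"api": "play_rows", "payload": {
  "deltas": [
    [0,0,4,0,0,0],
    [0,0,7,0,0,0],
    [0,0,8.6,0,0,0],
    [0,0,9,0,0,0],
    [0,0,9.1,0,0,0]
  ]
}}

```text
time_s: 36.85
eef_pos: [0.4423, -0.1032, 0.0281]
orientation: [3.142, -0.001, 0.002]
force: [-0.1, 0.4, 0.3]
opening: 0.142
grasp_force: 59.0
```

Emit:
{"api": "play_rows", "payload": {
  "deltas": [
    [0,0,0,0,0,0],
    [0,0,0,0,0,0],
    [0,0,0,0,0,0],
    [0,0,-3,0,0,0],
    [0,0,-8,0,0,0],
    [0,0,-14,0,0,0],
    [0,0,-20,0,0,0],
    [0,0,-26,0,0,0],
    [0,0,-26,0,0,0]
  ],
  "jaw": 2.1
}}

```text
time_s: 37.98
eef_pos: [0.443, -0.1034, 0.2905]
orientation: [-3.138, 0.0, -0.01]
force: [0.6, 0.2, -1.1]
opening: 0.242
grasp_force: 0.0
```

```bash
python3 - <<'E'
from h import *
c=snap('scene','scene8'); t=snap('top','top8')
cv2.imwrite('pics/c8.png',np.hstack([cv2.resize(c['frame'][140:290,180:330],(400,400)),cv2.resize(c['frame'][150:290,330:640],(400,400))]))
P=cloud(c)
# lid tab from top view
f=t['frame'].astype(int);m=(np.mgrid[0:480,0:640][1]<200)&(f[...,2]-f[...,0]>90)&(f[...,1]>120)&(np.mgrid[0:480,0:640][0]>270)&(np.mgrid[0:480,0:640][0]<340)
Q=cloud(t)
for a,b in[(97,302),(110,300),(140,300)]: print(px(t,a,b).round(3),f[b,a])
plan((.5,.47,.4),0)
E
```

```text
[0.494 0.436 0.285] [ 40  94 131]
[0.499 0.427 0.262] [ 33  62 102]
[0.502 0.407 0.198] [31 58 94]
[  5.83 -57.31 -11.09] [ -0.   -0.2 -90. ] now [ 0.4419 -0.1028  0.2877] t 38.075 F [ 0.1  0.3 -0.8] op 0.247 g 0.0 q [-0.98  0.12  1.24  2.   -0.13  1.11 -1.25]
```

View pics/c8.png

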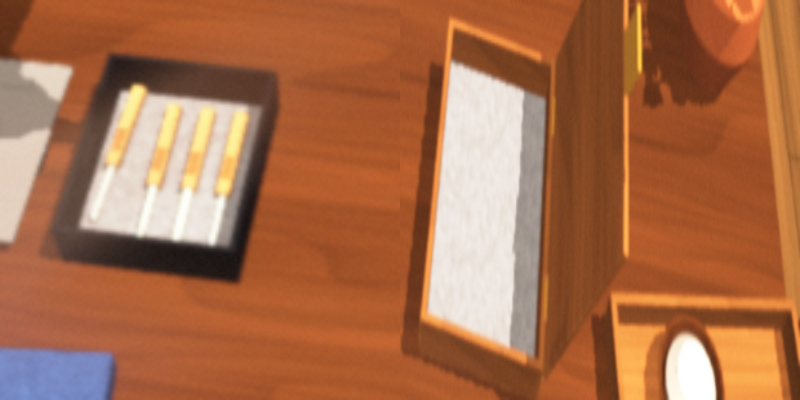

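All four hooks lie flat in the case and the chest is empty. I'll close the lid next, pushing it from behind.

Emit:
{"api": "play_rows", "payload": {
  "deltas": [
    [0.5,-5,-2,0,0,-9],
    [1,-10,-4,0,0,-18],
    [1.5,-15,-6,0,0,-27],
    [2,-20,-8,0,0,-36],
    [2.5,-25,-11,0,0,-45],
    [3,-30,-11,0,0,-54],
    [3.5,-35,-11,0,0,-63],
    [4,-41,-11,0,0,-72],
    [4.5,-47,-11,0,0,-81],
    [5.3,-53,-11,0,0,-90],
    [5.3,-59.5,-11,0,0,-90],
    [5.3,-59.5,-11,0,0,-90]
  ],
  "jaw": 0
}}

```text
time_s: 39.58
eef_pos: [0.4938, 0.4962, 0.3916]
orientation: [2.216, 2.226, -0.01]
force: [0.7, -1.4, -0.8]
opening: 0.0
grasp_force: 0.0
```

```bash
python3 - <<'E'
from h import *
plan((.495,.492,.285),0)
E
```

```text
[-0.37  0.17 10.67] [-0.3  0.3  0.2] now [0.4938 0.4962 0.3916] t 39.575 F [ 0.7 -1.4 -0.8] op 0.0 g 0.0 q [-1.26  0.57  0.73  1.21 -0.37  1.5  -0.58]
```

Emit:
{"api": "play_rows", "payload": {
  "deltas": [
    [0,0,4,0,0,0],
    [0,0,8,0,0,0],
    [0,0,10.6,0,0,0],
    [-3,0,10.6,0,0,0],
    [-6,0,10.6,0,0,0],
    [-9,0,10.6,0,0,0],
    [-12,0,10.6,0,0,0],
    [-15,0,10.6,0,0,0],
    [-17,0,10,0,0,0],
    [-17,0,4,0,0,0],
    [-17,0,0,0,0,0],
    [-17,0,0,0,0,0]
  ]
}}

```text
time_s: 41.08
eef_pos: [0.496, 0.3218, 0.3995]
orientation: [2.222, 2.22, 0.005]
force: [-0.1, -0.3, -0.8]
opening: -0.003
grasp_force: 0.0
```

```bash
python3 - <<'E'
from h import *
plan((.473,-.325,.25),-90)
t=snap('top','top9'); Q=cloud(t); f=t['frame'].astype(int)
v,u=np.mgrid[0:480,0:640]; z=Q[...,2]
m=(u>495)&(u<610)&(v>240)&(v<385)&(abs(z-.024)<.008)&(f.min(-1)>90)
print(m.sum(),cv2.minAreaRect(Q[m][:,:2].astype(np.float32)))
m=(u>525)&(u<575)&(v>265)&(v<355)&(z>.038)
print(m.sum(),cv2.minAreaRect(Q[m][:,:2].astype(np.float32)),np.median(z[m]))
E
```

```text
[-64.72  -2.27  14.81] [ 0.  -0.2 89.9] now [0.496  0.3218 0.3995] t 41.075 F [-0.1 -0.3 -0.8] op -0.003 g 0.0 q [-1.25  0.33  0.82  1.51 -0.24  1.4  -0.42]
6914 ((0.4727180302143097, -0.32343345880508423), (0.1656402051448822, 0.20400452613830566), 89.83274841308594)
1081 ((0.4724862575531006, -0.32292258739471436), (0.10098280757665634, 0.06564540416002274), 1.6422209739685059) 0.04558450028761485
```

View pics/top9.png

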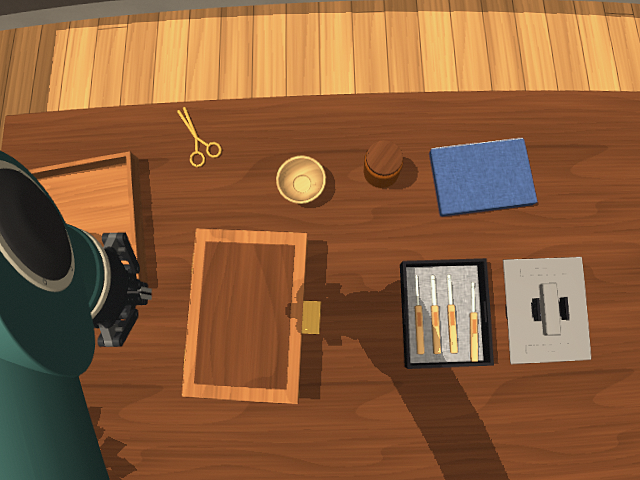

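The lid is shut, the four hooks lie in the case at (418–474,315), and the cover is still at (547,309).

Emit:
{"api": "play_rows", "payload": {
  "deltas": [
    [-6,0,0,0,0,-9],
    [-12,0,0,0,0,-18],
    [-18,-0.5,0,0,0,-27],
    [-24,-1,0,0,0,-36],
    [-30,-1,0,0,0,-45],
    [-36,-1.5,0,0,0,-54],
    [-42,-2,4,0,0,-63],
    [-48,-2.3,8,0,0,-72],
    [-54,-2.3,12,0,0,-81],
    [-60,-2.3,14.8,0,0,-90],
    [-64.5,-2.3,14.8,0,0,-90],
    [-64.5,-2.3,14.8,0,0,-90]
  ],
  "jaw": 8.5
}}

```text
time_s: 42.62
eef_pos: [0.4715, -0.3109, 0.2521]
orientation: [0.003, -3.14, -0.001]
force: [0.1, -0.1, 0.9]
opening: 0.993
grasp_force: 0.0
```

Emit:
{"api": "play_rows", "payload": {
  "deltas": [
    [0,0,0,0,0,0],
    [0,0,0,0,0,0],
    [0,0,0,0,0,0]
  ]
}}

```text
time_s: 43.0
eef_pos: [0.4724, -0.3083, 0.2542]
orientation: [0.002, -3.142, -0.001]
force: [0.3, 0.7, -0.0]
opening: 0.995
grasp_force: 0.0
```

```bash
python3 - <<'E'
from h import *
plan((.4724,-.323,.047),90)
E
```

```text
[ 0.   -1.48 20.72] [ 0.  -0.   0.1] now [ 0.4724 -0.3083  0.2542] t 43.0 F [ 0.3  0.7 -0. ] op 0.995 g 0.0 q [-0.19  0.43  0.92  1.78 -0.38  1.12  2.44]
```

Emit:
{"api": "play_rows", "payload": {
  "deltas": [
    [0,-1.5,5,0,0,0],
    [0,-1.5,10,0,0,0],
    [0,-1.5,15,0,0,0],
    [0,-1.5,15,0,0,0],
    [0,-1.5,15,0,0,0]
  ]
}}

```text
time_s: 43.62
eef_pos: [0.4729, -0.3248, 0.1063]
orientation: [-0.0, 3.14, -0.002]
force: [1.0, -0.6, 0.6]
opening: 0.992
grasp_force: 0.0
```

```bash
python3 - <<'E'
from h import *
plan((.4724,-.323,.048),90)
E
```

```text
[0.06 0.18 5.83] [-0.1  0.1  0. ] now [ 0.4729 -0.3248  0.1063] t 43.625 F [ 1.  -0.6  0.6] op 0.992 g 0.0 q [-0.03  0.63  0.77  1.88 -0.57  0.87  2.6 ]
```

Emit:
{"api": "play_rows", "payload": {
  "deltas": [
    [0,0.1,3,0,0,0],
    [0,0.1,5,0,0,0],
    [0,0.1,5.7,0,0,0],
    [0,0.1,5.7,0,0,0]
  ]
}}

```text
time_s: 44.12
eef_pos: [0.4721, -0.324, 0.0478]
orientation: [0.001, 3.141, -0.001]
force: [0.8, -0.2, -0.7]
opening: 0.999
grasp_force: 0.0
```

Emit:
{"api": "play_rows", "payload": {
  "deltas": [
    [0,0,0,0,0,0],
    [0,0,0,0,0,0],
    [0,0,0,0,0,0],
    [0,0,0,0,0,0],
    [0,0,0,0,0,0],
    [0,0,0,0,0,0]
  ],
  "jaw": 3.5
}}

```text
time_s: 44.88
eef_pos: [0.4725, -0.3241, 0.0489]
orientation: [0.001, 3.14, 0.0]
force: [-4.9, 6.5, 28.2]
opening: 0.501
grasp_force: 56.9
```

Emit:
{"api": "play_rows", "payload": {
  "deltas": [
    [0,0,-0.4,0,0,0],
    [0,0,-2,0,0,0],
    [0,0,-5,0,0,0],
    [0,0,-9,0,0,0],
    [0,0,-12,0,0,0],
    [0,0,-12,0,0,0],
    [0,0,-12,0,0,0]
  ]
}}

```text
time_s: 45.75
eef_pos: [0.4718, -0.3233, 0.1671]
orientation: [-0.001, -3.141, -0.001]
force: [-0.3, -0.1, -2.1]
opening: 0.489
grasp_force: 61.3
```

```bash
python3 - <<'E'
from h import *
plan((.4730,-.119,.13),90)
E
```

```text
[-0.11 20.43  3.71] [ 0. -0. -0.] now [ 0.4718 -0.3233  0.1671] t 45.75 F [-0.3 -0.1 -2.1] op 0.489 g 61.338279247283936 q [-0.09  0.55  0.84  1.84 -0.49  0.97  2.54]
```

Emit:
{"api": "play_rows", "payload": {
  "deltas": [
    [-0.1,5,0,0,0,0],
    [-0.1,10,0,0,0,0],
    [-0.1,15,0,0,0,0],
    [-0.1,20.4,0,0,0,0],
    [-0.1,20.4,3,0,0,0],
    [-0.1,20.4,3.7,0,0,0],
    [-0.1,20.4,3.7,0,0,0],
    [-0.1,20.4,3.7,0,0,0]
  ]
}}

```text
time_s: 46.75
eef_pos: [0.4732, -0.1208, 0.1309]
orientation: [0.004, 3.141, -0.001]
force: [-0.6, 0.3, -2.2]
opening: 0.492
grasp_force: 61.8
```

```bash
python3 - <<'E'
from h import *
plan((.4731,-.1192,.08),90)
t=snap('top','top10'); Q=cloud(t); f=t['frame'].astype(int)
c=snap('scene','scene10')
cv2.imwrite('pics/c10.png',np.hstack([cv2.resize(t['frame'][240:390,380:530],(400,400)),cv2.resize(c['frame'][140:260,180:300],(400,400))]))
E
```

```text
[0.01 0.16 5.09] [-0.   0.  -0.2] now [ 0.4732 -0.1208  0.1309] t 46.75 F [-0.6  0.3 -2.2] op 0.492 g 61.7689847946167 q [-0.51  0.46  0.85  2.07 -0.48  0.81  2.2 ]
```

View pics/c10.png

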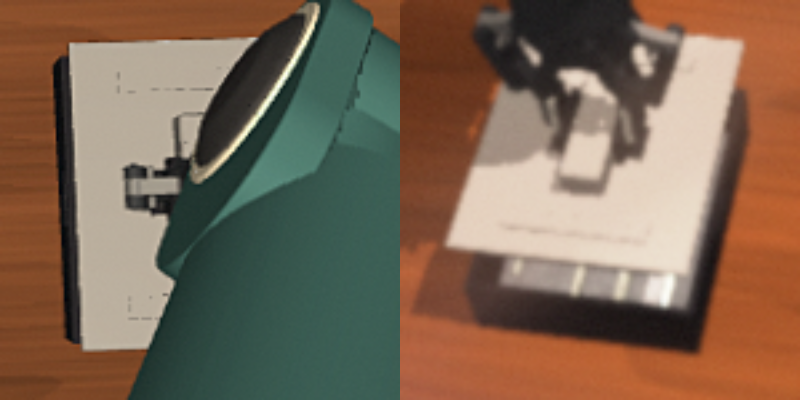

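The held cover sits squarely over the case, with its left plate corners at top-view pixels (405.9,256.1) and (410.8,371.3). I'll compare those with the case's edge.

```bash
python3 - <<'E'
from h import *
t=load('top10')
for a,b in[(405.9,256.1),(410.8,371.3)]: print(px(t,a,b,.107).round(4),px(t,a+3,b+(4 if b<300 else -4)).round(4))
plan((.4731,-.1192,.08),90)
E
```

```text
[ 0.5746 -0.0388  0.107 ] [ 0.5676 -0.0442  0.1044]
[ 0.372  -0.0377  0.107 ] [ 0.3785 -0.0435  0.1054]
[0.02 0.12 5.08] [-0.   0.  -0.1] now [ 0.4732 -0.1204  0.1308] t 46.85 F [ 0.1 -0.9 -1.4] op 0.486 g 61.76757216453552 q [-0.51  0.46  0.85  2.07 -0.48  0.81  2.2 ]
```

Emit:
{"api": "play_rows", "payload": {
  "deltas": [
    [0,0.1,1.5,0,0,0],
    [0,0.1,2.5,0,0,0],
    [0,0.1,3.2,0,0,0],
    [0,0.1,3.8,0,0,0],
    [0,0.1,4.3,0,0,0],
    [0,0.1,4.7,0,0,0],
    [0,0.1,5,0,0,0],
    [0,0.1,5.1,0,0,0],
    [0,0.1,5.1,0,0,0]
  ]
}}

```text
time_s: 47.98
eef_pos: [0.4734, -0.1188, 0.0809]
orientation: [0.002, 3.141, 0.003]
force: [-16.3, 6.0, 52.6]
opening: 0.489
grasp_force: 72.5
```

Emit:
{"api": "play_rows", "payload": {
  "deltas": [
    [0,0,0,0,0,0],
    [0,0,0,0,0,0],
    [0,0,0,0,0,0],
    [0,0,0,0,0,0],
    [0,0,-5,0,0,0],
    [0,0,-10,0,0,0],
    [0,0,-15,0,0,0],
    [0,-6,-18,0,0,0],
    [0,-12,-18,0,0,0],
    [0,-18,-18,0,0,0],
    [0,-24,-18,0,0,0],
    [0,-24,-18,0,0,0]
  ],
  "jaw": 8.5
}}

```text
time_s: 49.48
eef_pos: [0.4703, -0.3639, 0.2591]
orientation: [-0.013, -3.14, 0.004]
force: [0.7, 0.7, -0.5]
opening: 0.995
grasp_force: 0.0
```

```bash
python3 - <<'E'
from h import *
t=snap('top','top11'); c=snap('scene','scene11'); Q=cloud(t); f=t['frame'].astype(int)
cv2.imwrite('pics/c11.png',np.hstack([cv2.resize(t['frame'][220:400,170:530],(800,400))[:, :],])) 
v,u=np.mgrid[0:480,0:640]; z=Q[...,2]
m=(u>390)&(u<510)&(v>235)&(v<395)&(abs(z-.056)<.008)
print(m.sum(),cv2.minAreaRect(Q[m][:,:2].astype(np.float32)),np.median(z[m]))
A=np.c_[Q[m][:,:2],np.ones(m.sum())]; print(np.linalg.lstsq(A,z[m],rcond=None)[0])
t0=load('top0'); m0=z*0; Q0=cloud(t0); print('dz vs start',np.nanmedian((Q[m]-Q0[m])[:,2]), 'lid',np.nanmedian((Q-Q0)[250:380,210:290,2]))
mm=(u>420)&(u<480)&(v>270)&(v<350)&(z>.068); print(mm.sum(),cv2.minAreaRect(Q[mm][:,:2].astype(np.float32)))
for a,b in((435,313),(466,312)): print(px(t,a,b).round(4))
E
```

```text
8237 ((0.47390079498291016, -0.11766009777784348), (0.20587602257728577, 0.16498367488384247), 0.2995883822441101) 0.05685420362265936
[ 0.00060256 -0.00562097  0.05593803]
dz vs start 0.0013432156788016902 lid 1.0587464227218568e-05
1168 ((0.47354862093925476, -0.1155790239572525), (0.062309183180332184, 0.09870238602161407), 89.0385513305664)
[ 0.4722 -0.0898  0.0826]
[ 0.4726 -0.1529  0.0574]
```

View pics/c11.png

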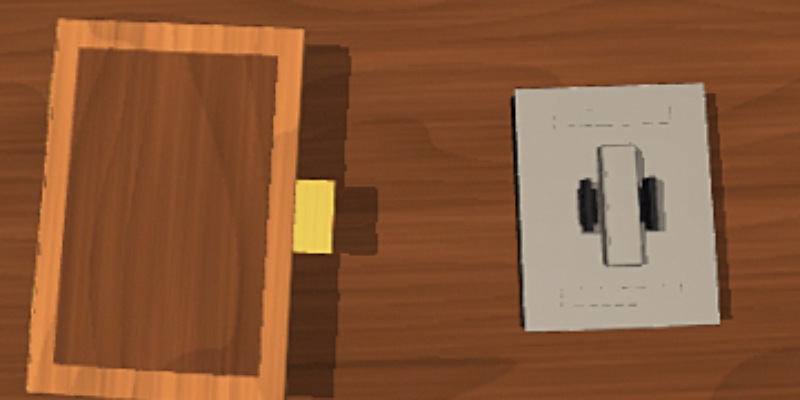

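The cover looks seated, but it reads 1.3 mm high with a slight tilt. I'll press it down on the ridge with closed fingers so it clicks.

```bash
python3 - <<'E'
from h import *
v,u=np.mgrid[0:480,0:640]
for n in('top0','top11'):
    t=load(n);Q=cloud(t);z=Q[...,2]
    m=(u>410)&(u<490)&(v>265)&(v<362)&(abs(z-.056)<.006)
    print(n,np.linalg.lstsq(np.c_[Q[m][:,:2]-[.473,-.119],np.ones(m.sum())],z[m],rcond=None)[0])
    k=(u>425)&(u<485)&(v>275)&(v<345)&(t['frame'].max(-1)<60)&(z>.07)
    print(np.percentile(Q[k][:,1],[1,99]),z[k].max())
plan((.473,-.119,.15),90)
E
```

```text
top0 [0.00073782 0.00061361 0.05564189]
[-0.14932781 -0.08689603] 0.08535763427113463
top11 [ 0.00075502 -0.0048095   0.05695196]
[-0.14399362 -0.0847811 ] 0.08644731364461111
[-1.000e-02  2.403e+01  1.089e+01] [-0.  -0.  -0.1] now [ 0.4724 -0.3593  0.2589] t 49.575 F [ 0.6  0.8 -0.8] op 0.995 g 0.0 q [-0.09  0.5   0.95  1.71 -0.44  1.16  2.54]
```

Emit:
{"api": "play_rows", "payload": {
  "deltas": [
    [0,6,0,0,0,0],
    [0,12,2,0,0,0],
    [0,18,6,0,0,0],
    [0,23.3,11,0,0,0],
    [0,23.3,14,0,0,0],
    [0,23.3,14,0,0,0],
    [0,23.3,14,0,0,0]
  ],
  "jaw": 0
}}

```text
time_s: 50.45
eef_pos: [0.4736, -0.1262, 0.1207]
orientation: [0.001, 3.14, -0.001]
force: [-0.1, -0.7, 0.1]
opening: 0.001
grasp_force: 0.0
```

```bash
python3 -c "
from h import *
plan((.473,-.126,.095),90)"
```

```text
[0.07 0.02 2.57] [-0.   0.1 -0. ] now [ 0.4736 -0.1262  0.1207] t 50.45 F [-0.1 -0.7  0.1] op 0.001 g 0.0 q [-0.5   0.49  0.87  2.07 -0.52  0.8   2.25]
```

Emit:
{"api": "play_rows", "payload": {
  "deltas": [
    [0,0,1.5,0,0,0],
    [0,0,2.2,0,0,0],
    [0,0,2.5,0,0,0],
    [0,0,2.6,0,0,0],
    [0,0,2.7,0,0,0],
    [0,0,2.7,0,0,0]
  ]
}}

```text
time_s: 51.2
eef_pos: [0.4731, -0.1262, 0.0947]
orientation: [0.003, 3.141, 0.005]
force: [-27.0, 10.6, 81.7]
opening: 0.003
grasp_force: 40.5
```

Emit:
{"api": "play_rows", "payload": {
  "deltas": [
    [0,0,-2,0,0,0],
    [0,0,-8,0,0,0],
    [0,-6,-15,0,0,0],
    [0,-12,-15,0,0,0],
    [0,-18,-15,0,0,0],
    [0,-24,-15,0,0,0],
    [0,-24,-15,0,0,0]
  ]
}}

```text
time_s: 52.08
eef_pos: [0.4709, -0.3702, 0.2425]
orientation: [-0.01, -3.141, 0.003]
force: [-0.2, 0.7, -0.1]
opening: -0.001
grasp_force: 0.0
```

```bash
python3 - <<'E'
from h import *
v,u=np.mgrid[0:480,0:640]
snap('top','top12')
for n in('top0','top12'):
    t=load(n);Q=cloud(t);z=Q[...,2]
    m=(u>410)&(u<490)&(v>265)&(v<362)&(abs(z-.056)<.006)
    print(n,np.linalg.lstsq(np.c_[Q[m][:,:2]-[.473,-.119],np.ones(m.sum())],z[m],rcond=None)[0])
    k=(u>425)&(u<485)&(v>275)&(v<345)&(t['frame'].max(-1)<60)&(z>.07)
    print(np.percentile(Q[k][:,1],[1,99]),z[k].max())
    m=(u>390)&(u<510)&(v>235)&(v<395)&(abs(z-.056)<.008)
    print(cv2.minAreaRect(Q[m][:,:2].astype(np.float32)))
    k=(u>435)&(u<465)&(v>270)&(v<350)&(z>.068)&(t['frame'].min(-1)>90); print('ridge',cv2.minAreaRect(Q[k][:,:2].astype(np.float32)),np.median(Q[k],0))
plan((.473,-.119,.15),90)
E
```

```text
top0 [0.00073782 0.00061361 0.05564189]
[-0.14932781 -0.08689603] 0.08535763427113463
((0.4733359217643738, -0.1195613369345665), (0.1651170253753662, 0.20502842962741852), 89.70114135742188)
ridge ((0.4738382399082184, -0.11870475113391876), (0.09911665320396423, 0.031315404921770096), 0.2423153668642044) [ 0.47310383 -0.11902173  0.07719485]
top12 [0.00023644 0.00045303 0.05563679]
[-0.14793464 -0.08507647] 0.08558828030165799
((0.47366398572921753, -0.11815837025642395), (0.2052893042564392, 0.16484251618385315), 0.10027563571929932)
ridge ((0.4738915264606476, -0.11710097640752792), (0.09889592230319977, 0.03152424469590187), 0.3406125009059906) [ 0.47344794 -0.11734854  0.07731301]
[-0.04 25.09  9.2 ] [-0.1 -0.  -0.3] now [ 0.4713 -0.3697  0.2424] t 52.125 F [-1.6  0.3  0.3] op 0.004 g 0.0 q [-0.07  0.53  0.94  1.71 -0.47  1.14  2.57]
```

The cover is now level and at its starting height, with the tabs fully out (62.9 mm) and within 2 mm sideways. The chest is shut and the arm is clear.

```bash
python3 -c "
from h import *
print(hand_in())"
```

```text
the job is handed in; nothing more can be done
None
```

I packed all four hooks in the case, snapped the cover home, shut the chest and handed the job in; the last camera check showed the cover level with both tabs out, but hand-in gave no verdict.

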